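Stand the blue packing tablet on its kickstand

TASK

Two tablets lean face-in against the low carton on the packing table. Take the blue one: swing the kickstand on its back fully open by the orange knob, then tip the tablet back by its carry handle until it stands on the table by itself, resting on the open kickstand, and let go. Do not let it fall over, and leave the grey tablet, the striped pack and the label roll where they are.

Things in the scene. Friction and masses are not known exactly. Their poses are not given: they have to be found in the camera images.
- tablet_handle (a point): Centre of the blue tablet's carry handle: a black round bar 14 mm thick, 88 mm clear between its posts, 28 mm free below it. 215 mm above the tablet's bottom edge along the panel, midway through its thickness. Axes of the panel: z up along it, x out of its back (kickstand side), y along the bar. When the tablet stands on its open kickstand this point is about 205 mm above the table.
- tablet: The blue tablet: panel 150 wide, 180 high, 14 mm thick, 0.6 to 0.9 kg, rubber-edged, loose. Origin: middle of the bottom edge, screen side. Axes here: z vertical at the start, as it leans 24 degrees, screen on the carton's top edge, back free and looking away from the carton and upward. On its open kickstand it leans 18 degrees the other way: 42 degrees of tipping about its bottom edge.
- stand_knob (a point): Centre of the orange ball knob, 24 mm across, on a stem on the blue tablet's kickstand, 28 mm out from the leg plate; pinch it along y and it swivels between the fingers. Axes turn with the leg: x out of the leg, z up it; the hinge line is parallel to y at x -31, z +85 mm. Opening swings the knob away from the back. Folded: 37 mm behind the back, 55 mm up the panel.
- stand_foot (a point): Middle of the black rubber foot at the free end of the blue tablet's kickstand: a round bar 10 mm thick and 80 mm wide, 131 mm from the hinge. The leg is an aluminium plate 56 mm wide, 6 mm thick.
- stand (a joint): Opening angle (rad) of the blue tablet's kickstand, hinged 140 mm up its back: 0 folded flat, 0.58 fully open at a firm stop. Lightly stiff: about 1 N at the knob moves it, and it stays where it is left.
- carton: Fixed open brown carton full of packs that the tablets lean on: 160 (x) x 460 (y) x 140 mm high. Origin at the centre of its underside; its +x face is the one the tablets lean on.
- grey_tablet: Bystander: a grey tablet of the same shape with a grey knob, leaning beside the blue one, on either side, some 60 mm clear. Origin: middle of its bottom edge.
- pack: Bystander: loose white pack with blue stripes, 120 x 75 x 65 mm. Origin at the centre of its underside.
- label_roll: Bystander: loose white paper roll standing on end, 76 mm across, 55 mm high. Origin at the centre of its underside.

How it is judged (in metres and radians):
On the way, in this order (a step that is already met when the one before it is completed fails the run):
1. the blue tablet's kickstand is swung open (value of joint stand above 0.48 rad), for 0.2 s.
2. the blue tablet stands leaning back on its open kickstand (value of joint stand above 0.48 rad and height (world z) of stand_foot below 0.014 m and angle between tablet_handle's own z axis and vertical between 0.14 and 0.49 rad and height (world z) of tablet_handle between 0.18 and 0.222 m), for 0.2 s.
At the end, for the whole second after the job is handed in: Blue tablet released and standing: kickstand open over 0.48 rad, its foot centre below 14 mm, tablet leaning back 8 to 28 degrees from upright with the handle centre 180 to 222 mm high, staying so for a second; grey tablet, pack and roll within 30 mm of their starts (all of step 2 and linear speed of tablet below 0.03 m/s and distance of each of grey_tablet, pack, label_roll from where it was at the start of the episode below 0.03 m); the robot touches nothing.
It fails at once if the blue tablet falls over (tilts more than 60 degrees) (angle between tablet_handle's own z axis and vertical above 1.05 rad).
It fails at once if a bystander is moved by more than 30 mm (distance of any of grey_tablet, pack, label_roll from where it was at the start of the episode above 0.03 m).
It also fails if it takes over 48 s, if anything falls off the work surface, if the arm or the gripper's body presses on something with over 40 N, if the wrist force passes 120 N, or if a joint passes its speed limit or range.

ROBOT

A 6-joint arm with a two-finger parallel gripper is mounted at the origin on the work surface. World frame = base frame: x ahead of the robot, y to its left, z up, the work surface at z = 0. Lengths are in m, angles in degrees, forces in N, time in s.
With the tool pointing down it reaches from about 0.3 to 0.75 m from the base axis. Payload 8.5 kg.
Tool frame: the origin (TCP) lies at the very end of the fingers, on their centre line; the grasp point (between the pads) lies 19 mm behind it; z points along the fingers, y is the line along which they close (so a half turn about z gives the same grasp; the last joint's range is limited). The gripper opens to 85 mm and grips with 20 to 120 N. Pads are 22 mm wide; open, the fingers measure 114 mm over their backs; the gripper's body (76 mm by 85 mm) begins 54 mm behind the grasp point. The pads swing forward as they close: fully open they stand 13 mm farther back than shut.
Start: joints at [52.695, 21.807, 74.336, -0, 83.858, -12.336], TCP at [0.232, 0.499, 0.231] pointing down, gripper open.
Joint ranges: [-178.18, 178.18], [-50.72, 133.34], [12.68, 142.11], [-81.47, 261.47], [9.98, 163.14], [-165.26, 165.26]. Speed limits (degrees/s): [136.94, 136.94, 180, 180, 180, 180].

INTERFACE

Orientations are given as a 3x3 rotation matrix whose columns are the frame's x, y, z axes.
In Python, from rig import env, imaging gives the robot as it stands. The module is installed in compiled form; this text tells all that it offers.
- The arm moves only by the tool arm_command, never from a script. Its arguments are lists of equal length, an entry for each row: "turn": the turn, a rotation vector about the tool's x, y, z in units of 5 degrees (1.0 is 5 degrees), a list of three; "xyz": the shift along the tool's x, y, z in units of 50 mm (1.0 is 50 mm), a list of three; "claw": the finger opening in mm, from 0 to 85.4. A call has 1 to 12 rows; each row shifts and turns the commanded pose from where the row before left it, along the tool's axes as they then stand; what a row does not reach is not made up. A row lasts 1/10 s, in which the tool goes at most 50 mm and 8.59 degrees, less where a joint would pass 70% of its speed; a pose out of reach is approached as far as the arm can. A call is refused whole if a number of a shift passes 1 or a number of a turn 1, either way. A call with a gripper value outside its range is refused whole. The fingers move at their own pace and stop on an object; "squeeze" is the grip in N (left out, the last holds). Time passes only in rows, so rows that do not move let the fingers close. It gives the time, the measured TCP pose, the force, the opening and the grip force at its end, in the units of the state.
- env.observe(): the state, without advancing time (a new reading comes with each control period).
- imaging.get_image(name): name is "scene" or "top" or "wrist"; returns (picture, depth): 420x560x3 uint8, blue, green, red; 420x560 float32, m along the optical axis (not along the pixel's ray), 0 where there is no reading.
- imaging.camera_info(name): a dict with "camera_matrix" (3x3 intrinsics, pixels), "k1" (the pictures are not rectified: a ray, as slopes to the right and down, at radius r is drawn at 1 + k1 r^2 times it, then the intrinsics apply), "rvec" (rotation vector, rad) and "tvec" (3), from world to camera coordinates, as OpenCV has them. Camera axes: x right, y down, z forward; pixel columns grow to the right and rows downward; lengths in m; the calibration is good to about 2 mm. A picture is of the moment at which its call begins: read the wrist's pose just before it. camera_info takes no time and is no camera call; for the wrist camera it gives the pose at the moment of the call.
- env.close_job(): hands the job in; it is judged then, once.
The state is a dict: "time_s": time; "q": joint angles; "qvel": joint speeds; "joint_efforts": joint torques, N m; "position": TCP position; "tool_rot": TCP orientation; "ft_force": force on the tool from outside, world axes, zero at the start; "wrist_torque": the same for the moment, N m; "grip_width": finger opening in m; "gripper_force": force on a finger pad.
Only numpy, scipy, OpenCV 4.12 (cv2) and the standard library are available. Lean on these libraries where they do the work, as an engineer would, in place of code of your own. Each camera call takes 0.05 s, during which the arm holds its last target. There are 200 camera calls.

## Working session

There is one attempt and no reset: what is moved stays moved. The work goes in short steps, Python scripts to look and compute and a tool call to move; the robot and the scene stay as the last step left them, time stands still between calls to the robot, and variables do not carry over. Pictures are saved under pics/ and viewed, at most 10 in all, crops included, and the job is handed in when it is done.

Besides the shell and the picture viewer there is one more tool, called after "Call:" as name(argument=value, ...) on one line, values as JSON. arm_command: Moves the arm, as the interface text tells. Its arguments: {"type":"object","properties":{"turn":{"type":"array"},"xyz":{"type":"array"},"claw":{"type":"array"},"squeeze":{"type":"number"}},"required":["turn","xyz","claw"]}

```bash
mkdir -p pics; cat > h.py <<'E'
import numpy as np, cv2
from rig import env, imaging
def pts(name, depth, info=None):
    c=info or imaging.camera_info(name); K=np.array(c["camera_matrix"],float); k=c["k1"]
    R=cv2.Rodrigues(np.array(c["rvec"],float))[0]; t=np.array(c["tvec"],float).ravel()
    h,w=depth.shape; uv=np.stack(np.meshgrid(np.arange(w),np.arange(h)),-1).reshape(-1,1,2).astype(float)
    n=cv2.undistortPoints(uv,K,np.array([k,0,0,0,0.])).reshape(h,w,2)
    P=np.dstack([n*depth[...,None],depth])
    return (P-t)@R
E
python3 - <<'E'
from h import *
for n in ["scene","top"]:
    im,d=imaging.get_image(n); P=pts(n,d); np.savez(f"{n}.npz",im=im,d=d,P=P); cv2.imwrite(f"pics/{n}0.png",im)
    hsv=cv2.cvtColor(im,cv2.COLOR_BGR2HSV)
    for c,lo,hi in [("orange",(5,150,120),(20,255,255)),("blue",(100,100,50),(130,255,255))]:
        m=(cv2.inRange(hsv,lo,hi)>0)&(d>0)
        v,u=np.nonzero(m); q=P[m]
        if len(q): print(n,c,m.sum(),u.mean(),v.mean(),np.median(q,0).round(3),q.min(0).round(3),q.max(0).round(3))
E
```

```text
scene orange 428 292.35046728971963 157.51401869158877 [0.146 1.358 0.298] [-0.214 -0.707  0.036] [0.63  1.68  0.306]
scene blue 5489 128.27946802696303 118.69703042448533 [-0.856 -0.02   0.216] [-1.199 -0.682  0.004] [0.739 1.45  0.329]
top orange 59 372.3220338983051 179.08474576271186 [ 0.614 -0.652  0.058] [ 0.572 -0.709  0.043] [0.632 0.065 0.091]
top blue 3349 280.64168408480145 238.56852791878174 [ 0.474 -0.024  0.133] [-0.138 -0.711  0.008] [0.739 0.789 0.21 ]
```

View pics/scene0.png

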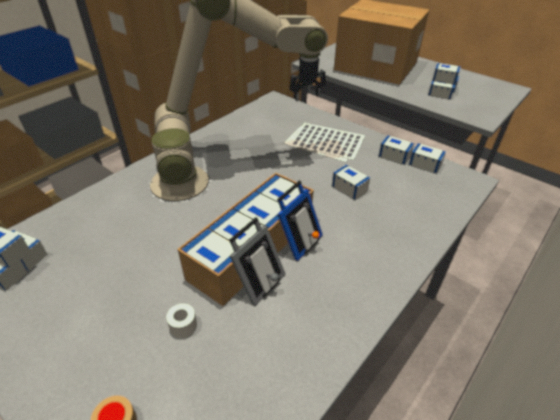

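View pics/top0.png

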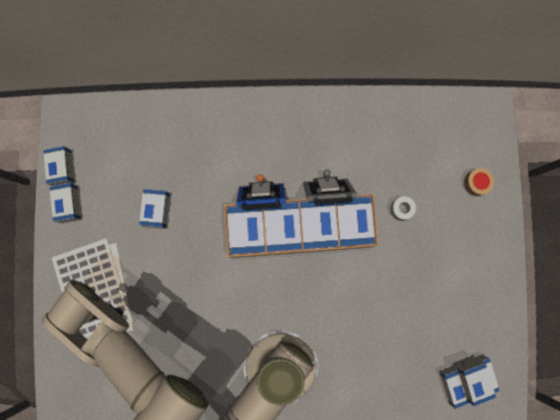

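The scene view shows the blue tablet at about (300,222), its orange knob at (315,235), and the grey tablet at (258,262). In the top view the blue tablet is at (262,192) with the knob at (260,178). It leans on the far (+x) side of the carton, and the base is at the bottom.

```bash
python3 - <<'E'
from h import *
for n,box in [("scene",(270,330,180,265)),("top",(230,295,165,215))]:
    z=np.load(n+".npz"); im,d,P=z["im"],z["d"],z["P"]
    hsv=cv2.cvtColor(im,cv2.COLOR_BGR2HSV)
    w=np.zeros(d.shape,bool); w[box[2]:box[3],box[0]:box[1]]=1
    o=w&(cv2.inRange(hsv,(3,150,100),(20,255,255))>0)&(d>0)&(P[...,0]>.55)
    q=P[o]; v,u=np.nonzero(o); print(n,"orange",o.sum(),u.mean(),v.mean(),np.median(q,0).round(4))
    b=w&(cv2.inRange(hsv,(100,120,40),(130,255,255))>0)&(d>0)&(P[...,0]>.53)
    q=P[b]; print("blue",b.sum(),q.min(0).round(3),q.max(0).round(3))
    dk=w&(hsv[...,2]<60)&(d>0)&(P[...,2]>.17)
    q=P[dk]; print("dark high",len(q),q.min(0).round(3),q.max(0).round(3),q.mean(0).round(3))
    # carton rim edges
    c=(P[...,2]>.12)&(P[...,2]<.16)&(P[...,0]>.3)&(P[...,0]<.6)&(abs(P[...,1])<.45)&(d>0)
    q=P[c].astype(np.float32); r=cv2.minAreaRect(q[:,:2].copy()); print("carton",r,cv2.boxPoints(r).round(3).tolist())
# panel plane fit from scene
z=np.load("scene.npz");im,d,P=z["im"],z["d"],z["P"];hsv=cv2.cvtColor(im,cv2.COLOR_BGR2HSV)
b=(cv2.inRange(hsv,(100,120,40),(130,255,255))>0)&(P[...,2]>.01)&(P[...,2]<.18)&(P[...,0]>.5)&(P[...,0]<.68)&(P[...,1]>-.05)&(P[...,1]<.25)
q=P[b];
for i in range(5):
    c=q.mean(0); n=np.linalg.svd(q-c)[2][2]; n*=np.sign(n[0]); r=(q-c)@n; q=q[abs(r)<max(.004,1.5*r.std())]
print(len(q),c.round(4),n.round(4),r.std(), np.degrees(np.arcsin(n[2])),np.degrees(np.arctan2(n[1],n[0])))
E
python3 - <<'E'
import cv2
a=cv2.imread('pics/scene0.png')[170:290,220:340];cv2.imwrite('pics/c1.png',cv2.resize(a,None,fx=5,fy=5,interpolation=3))
E
```

```text
scene orange 39 315.1794871794872 234.0 [0.6201 0.0518 0.0765]
blue 676 [ 0.53  -0.027  0.006] [0.609 0.124 0.181]
dark high 43 [ 0.513 -0.008  0.199] [0.522 0.098 0.207] [0.518 0.045 0.203]
carton ((0.4750280976295471, -0.06854300200939178), (0.19759061932563782, 0.4659065306186676), 3.1976826190948486) [[0.3630000054836273, 0.1589999943971634], [0.3889999985694885, -0.3070000112056732], [0.5870000123977661, -0.29600000381469727], [0.5609999895095825, 0.17000000178813934]]
top orange 29 259.8965517241379 177.51724137931035 [0.616  0.055  0.0799]
blue 268 [ 0.53  -0.023  0.016] [0.605 0.124 0.181]
dark high 152 [ 0.505 -0.005  0.195] [0.522 0.104 0.213] [0.512 0.049 0.204]
carton ((0.4763317108154297, -0.06848956644535065), (0.19616752862930298, 0.46301400661468506), 3.2300350666046143) [[0.36500000953674316, 0.15700000524520874], [0.39100000262260437, -0.3050000071525574], [0.5870000123977661, -0.2939999997615814], [0.5609999895095825, 0.1679999977350235]]
610 [0.559  0.032  0.1129] [0.909  0.0448 0.4144] 0.001664651145562594 24.481923118659537 2.8218754861221234
```

View pics/c1.png

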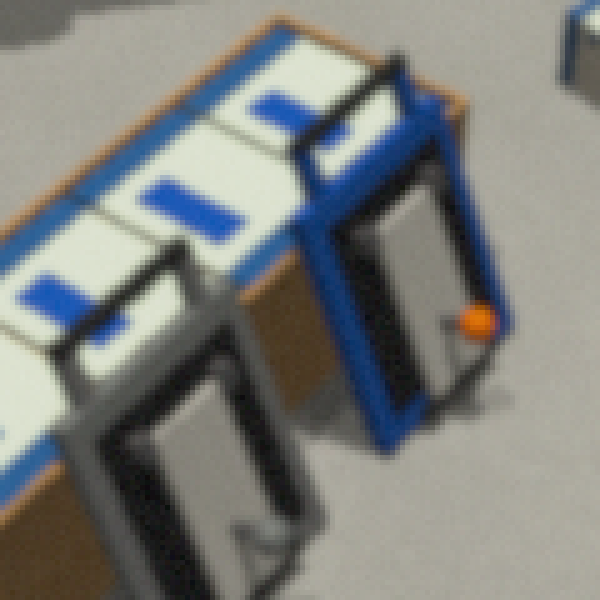

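The crop shows the blue tablet with its knob clear of everything around it. The handle bar is on top, and the leg is visible in the middle of the back. From the plane fit, the knob is at about (0.617, 0.053, 0.070) and the handle at about (0.513, 0.047, 0.199). Both agree with the given sizes.

```bash
cat >> h.py <<'E'
from scipy.spatial.transform import Rotation as Ro
def rot(z,yaw_y):  # tool z direction, desired y direction
    z=np.array(z,float); z/=np.linalg.norm(z); y=np.array(yaw_y,float); y-=z*(y@z); y/=np.linalg.norm(y)
    return np.column_stack([np.cross(y,z),y,z])
def plan(p,R,grasp=True):
    s=env.observe(); R0=np.array(s["tool_rot"]).reshape(3,3); p0=np.array(s["position"])
    p=np.array(p,float)+(R[:,2]*.019 if grasp else 0)
    rv=np.degrees(Ro.from_matrix(R0.T@R).as_rotvec())/5
    print("t",s["time_s"],"p0",p0.round(4),"tcp goal",p.round(4),"shift tool units",(R0.T@(p-p0)/.05).round(2),"turn units",rv.round(2),"shift in goal axes",(R.T@(p-p0)/.05).round(2))
E
python3 - <<'E'
from h import *
s=env.observe(); print(np.array(s["tool_rot"]).round(3),s["q"])
e=np.radians(3); yb=[-np.sin(e),np.cos(e),0]; f=np.array([np.cos(e),np.sin(e),0])
t=np.radians(5)
for sg in (1,-1):
    R=rot(-np.sin(t)*f+[0,0,-np.cos(t)],np.array(yb)*sg); plan([.617,.053,.20],R)
E
```

```text
[[-0.907  0.422 -0.001]
 [ 0.422  0.907 -0.001]
 [ 0.    -0.001 -1.   ]] [ 5.26951827e+01  2.18387436e+01  7.43777363e+01  1.01520307e-03
  8.38574568e+01 -1.23356661e+01]
t 0.1 p0 [0.232  0.4984 0.2308] tcp goal [0.6153 0.0529 0.1811] shift tool units [-10.71  -4.84   1.  ] turn units [ 0.23  0.97 -5.59] shift in goal axes [-7.25 -9.3   0.36]
t 0.1 p0 [0.232  0.4984 0.2308] tcp goal [0.6153 0.0529 0.1811] shift tool units [-10.71  -4.84   1.  ] turn units [ 1.32 -0.31 30.38] shift in goal axes [7.25 9.3  0.36]
```

Call:
arm_command(turn=[[0,0,0],[0,0,0],[0,0,0],[0,0,0],[0,0,0],[0,0,0],[0,0,0],[0,0,0],[0,0,0],[0,0,0]], xyz=[[0,0,-0.7],[0,0,-0.7],[-0.6,-0.3,-0.4],[-0.7,-0.3,0],[-0.7,-0.3,0],[-0.7,-0.3,0],[-0.7,-0.3,0],[-0.7,-0.3,0],[-0.7,-0.3,0],[-0.7,-0.3,0]], claw=[85,85,85,80,75,70,65,60,55,50])

```text
time_s: 1.1
position: [0.4315, 0.2724, 0.3211]
tool_rot: [[-0.907, 0.422, -0.001], [0.422, 0.907, -0.0], [0.0, -0.0, -1.0]]
ft_force: [0.6, -0.4, -0.5]
grip_width: 0.0501
gripper_force: 0.0
```

Call:
arm_command(turn=[[0,0,0],[0,0,0],[0,0,0],[0,0,0],[0,0,0],[0,0,0],[0,0,0],[0,0,-1],[0,0,-1],[0,0,-1],[0,0.5,-1],[0,0.5,-1]], xyz=[[-0.7,-0.35,0],[-0.7,-0.35,0],[-0.7,-0.35,0],[-0.7,-0.3,0],[-0.7,-0.3,0],[-0.7,-0.3,0],[-0.7,-0.3,0],[0,0,0],[0,0,0],[0,0,0],[0,0,0],[0,0,0]], claw=[50,50,50,50,50,50,50,50,50,50,50,50])

```text
time_s: 2.3
position: [0.6051, 0.0683, 0.3212]
tool_rot: [[-0.996, -0.004, -0.089], [-0.004, 1.0, 0.008], [0.089, 0.008, -0.996]]
ft_force: [-0.6, 0.3, 1.1]
grip_width: 0.0501
gripper_force: 0.0
```

```bash
python3 - <<'E'
from h import *
e=np.radians(3); yb=np.array([-np.sin(e),np.cos(e),0]); f=np.array([np.cos(e),np.sin(e),0])
t=np.radians(5); R=rot(-np.sin(t)*f+[0,0,-np.cos(t)],yb); plan([.617,.053,.070],R)
im,d=imaging.get_image("wrist"); P=pts("wrist",d); cv2.imwrite("pics/w1.png",im)
hsv=cv2.cvtColor(im,cv2.COLOR_BGR2HSV)
o=(cv2.inRange(hsv,(3,150,100),(20,255,255))>0)&(d>0)&(P[...,0]>.58)&(P[...,0]<.66)
v,u=np.nonzero(o);q=P[o];print(o.sum(),u.mean(),v.mean(),q.mean(0).round(4),q.min(0).round(4),q.max(0).round(4))
print(np.round(env.observe()["q"],1), env.observe()["grip_width"])
E
```

```text
t 2.3 p0 [0.6051 0.0683 0.3212] tcp goal [0.6153 0.0529 0.0511] shift tool units [-0.68 -0.35  5.36] turn units [ 0.14 -0.02 -0.55] shift in goal axes [-0.66 -0.32  5.37]
180 268.0444444444444 194.87777777777777 [0.6137 0.0554 0.08  ] [0.6057 0.0453 0.0749] [0.6229 0.0651 0.0838]
[ -4.7  28.6  49.    0.  107.7 -95.2] 0.05005881637513228
```

View pics/w1.png

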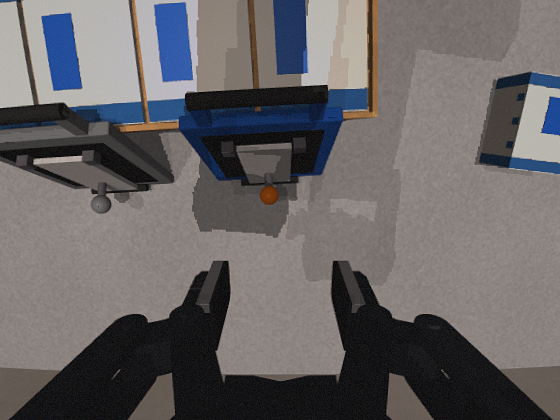

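The wrist view shows the knob at (268,195), between the finger lines, and the handle bar at about (257,98). The camera sits on the carton side, so I'll check its clearance to the handle.

```bash
python3 - <<'E'
from h import *
c=imaging.camera_info("wrist");R=cv2.Rodrigues(np.array(c["rvec"],float))[0];w=-R.T@np.array(c["tvec"]).ravel()
s=env.observe();print(w,np.array(s["tool_rot"]).reshape(3,3).T@(w-s["position"]))
E
```

```text
[0.53431683 0.06646314 0.47021936] [ 0.08479958  0.00020442 -0.14267642]
```

Call:
arm_command(turn=[[0,1,-0.5],[0,1,0],[0,1,0]], xyz=[[0,0,0],[0,0,0],[0,0,0]], claw=[50,50,50])

```text
time_s: 2.65
position: [0.6053, 0.0683, 0.3213]
tool_rot: [[-0.938, -0.042, -0.344], [-0.044, 0.999, -0.003], [0.344, 0.013, -0.939]]
ft_force: [-0.6, -0.5, 0.3]
grip_width: 0.0498
gripper_force: 0.0
```

```bash
python3 - <<'E'
from h import *
e=np.radians(3); yb=np.array([-np.sin(e),np.cos(e),0]); f=np.array([np.cos(e),np.sin(e),0])
t=np.radians(20); R=rot(-np.sin(t)*f+[0,0,-np.cos(t)],yb)
plan(np.array([.615,.0555,.0715])-R[:,2]*.004,R)
print(env.observe()["q"].__class__,np.round(env.observe()["q"],1))
E
```

```text
t 2.65 p0 [0.6053 0.0683 0.3213] tcp goal [0.6099 0.0552 0.0574] shift tool units [-1.89 -0.33  4.93] turn units [ 0.18 -0.02 -0.06] shift in goal axes [-1.88 -0.27  4.93]
<class 'numpy.ndarray'> [ -4.   36.8  36.4  -1.9 126.9 -97.4]
```

Call:
arm_command(turn=[[0,0,0],[0,0,0],[0,0,0],[0,0,0],[0,0,0],[0,0,0],[0,0,0],[0,0,0],[0,0,0],[0,0,0],[0,0,0]], xyz=[[-0.7,-0.1,0],[-0.6,-0.1,0],[-0.6,-0.1,0],[0,0,0.7],[0,0,0.7],[0,0,0.7],[0,0,0.7],[0,0,0.7],[0,0,0.6],[0,0,0.5],[0,0,0.3]], claw=[50,50,50,50,50,50,50,50,50,50,50])

```text
time_s: 3.75
position: [0.6101, 0.0572, 0.0563]
tool_rot: [[-0.938, -0.042, -0.344], [-0.044, 0.999, -0.002], [0.344, 0.013, -0.939]]
ft_force: [-0.2, -0.0, -0.0]
grip_width: 0.0503
gripper_force: 0.0
```

Call:
arm_command(turn=[[0,0,0],[0,0,0],[0,0,0],[0,0,0],[0,0,0]], xyz=[[0,0,0],[0,0,0],[0,0,0],[0,0,0],[0,0,0]], claw=[35,25,18,18,18], squeeze=20)

```text
time_s: 4.25
position: [0.6122, 0.0568, 0.059]
tool_rot: [[-0.939, -0.043, -0.34], [-0.045, 0.999, -0.003], [0.34, 0.013, -0.94]]
ft_force: [2.6, -3.2, -1.5]
grip_width: 0.0223
gripper_force: 19.7
```

```bash
python3 - <<'E'
from h import *
e=np.radians(3); f=np.array([np.cos(e),np.sin(e),0]); Z=np.array([0,0,1.])
s=env.observe(); R0=np.array(s["tool_rot"]).reshape(3,3)
k=np.array([-.0,0,0]); a=np.radians(24); n=np.cos(a)*f+np.sin(a)*Z; u=-np.sin(a)*f+np.cos(a)*Z
pr=k
for th in np.radians([6,12,18,24,30,33.5]):
    nn=np.cos(th)*n+np.sin(th)*u; uu=-np.sin(th)*n+np.cos(th)*u
    p=(-.031*n+.085*u)+.031*nn-.085*uu
    print((R0.T@(p-pr)/.05).round(2),p.round(4)); pr=p
im,d=imaging.get_image("scene"); cv2.imwrite("pics/s2.png",cv2.resize(im[150:290,230:370],None,fx=4,fy=4))
E
```

```text
[-0.07  0.   -0.17] [0.0064 0.0003 0.0069]
[-0.06  0.   -0.18] [0.0121 0.0006 0.0145]
[-0.04  0.   -0.19] [0.017  0.0009 0.0226]
[-0.02  0.   -0.19] [0.021  0.0011 0.0312]
[ 0.    0.   -0.19] [0.0241 0.0013 0.0402]
[ 0.01  0.   -0.11] [0.0254 0.0013 0.0455]
```

View pics/s2.png

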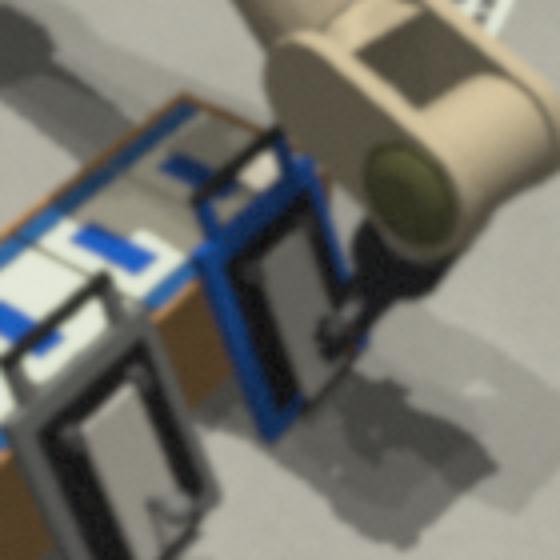

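The fingers are on the knob at a width of 22 mm and a grip of 20 N, and the tablet has not moved. Next I'll swing the leg open along its arc.

Call:
arm_command(turn=[[0,0,0],[0,0,0],[0,0,0],[0,0,0],[0,0,0],[0,0,0],[0,0,0],[0,0,0],[0,0,0],[0,0,0],[0,0,0],[0,0,0]], xyz=[[-0.03,0,-0.08],[-0.04,0,-0.09],[-0.03,0,-0.09],[-0.03,0,-0.09],[-0.02,0,-0.1],[-0.02,0,-0.09],[-0.01,0,-0.1],[-0.01,0,-0.09],[0,0,-0.1],[0,0,-0.1],[0,0,-0.1],[0,0,0]], claw=[18,18,18,18,18,18,18,18,18,18,18,18])

```text
time_s: 5.5
position: [0.6385, 0.0576, 0.1042]
tool_rot: [[-0.939, -0.044, -0.34], [-0.045, 0.999, -0.002], [0.34, 0.013, -0.94]]
ft_force: [-2.5, 0.6, -0.8]
grip_width: 0.022
gripper_force: 20.3
```

```bash
python3 - <<'E'
from h import *
s=env.observe(); print(s["position"],s["ft_force"],s["grip_width"])
im,d=imaging.get_image("scene"); P=pts("scene",d); cv2.imwrite("pics/s3.png",cv2.resize(im[150:290,230:370],None,fx=4,fy=4))
hsv=cv2.cvtColor(im,cv2.COLOR_BGR2HSV)
b=(cv2.inRange(hsv,(100,120,40),(130,255,255))>0)&(P[...,2]>.01)&(P[...,2]<.18)&(P[...,0]>.53)&(P[...,0]<.68)&(P[...,1]>-.05)&(P[...,1]<.25)
q=P[b]
for i in range(5):
    c=q.mean(0); n=np.linalg.svd(q-c)[2][2]; n*=np.sign(n[0]); r=(q-c)@n; q=q[abs(r)<max(.004,1.5*r.std())]
print(len(q),c,n,np.degrees(np.arcsin(n[2])))
E
```

```text
[0.63848142 0.05762241 0.1042236 ] [-2.4590139   0.62189125 -0.766321  ] 0.0220488586966115
584 [0.562134   0.02542901 0.11048405] [0.90845181 0.04402885 0.41566426] 24.561154967122953
```

View pics/s3.png

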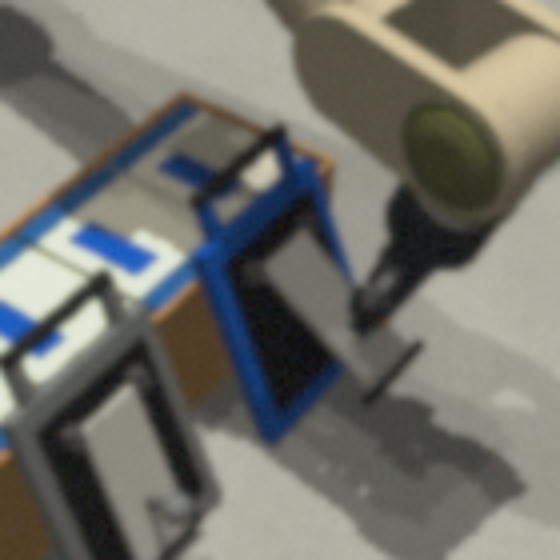

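The leg is swung open, its foot is clear of the back, and the tablet still leans at 24°. I'll nudge it to the stop, then release and retreat.

Call:
arm_command(turn=[[0,0,0],[0,0,0],[0,0,0],[0,0,0]], xyz=[[0.0,0,-0.04],[0.01,0,-0.04],[0,0,0],[0,0,0]], claw=[18,18,18,18])

```text
time_s: 5.95
position: [0.6396, 0.0574, 0.1075]
tool_rot: [[-0.94, -0.043, -0.34], [-0.045, 0.999, -0.003], [0.339, 0.013, -0.941]]
ft_force: [3.0, -0.1, -3.8]
grip_width: 0.0222
gripper_force: 20.2
```

Call:
arm_command(turn=[[0,0,0],[0,0,0],[0,0,0],[0,0,0],[0,0,0],[0,0,0],[0,0,0],[0,0,0],[0,0,0]], xyz=[[0,0,0.06],[0,0,0],[0,0,0],[0,0,0],[0,0,-0.5],[0,0,-0.7],[0,0,-0.7],[0,0,-0.7],[0,0,-0.7]], claw=[18,30,45,50,50,50,50,50,50])

```text
time_s: 6.85
position: [0.6942, 0.0581, 0.2617]
tool_rot: [[-0.939, -0.044, -0.341], [-0.045, 0.999, -0.002], [0.341, 0.013, -0.94]]
ft_force: [1.4, -0.8, 0.6]
grip_width: 0.0499
gripper_force: 0.0
```

```bash
python3 - <<'E'
from h import *
im,d=imaging.get_image("scene"); P=pts("scene",d); cv2.imwrite("pics/s4.png",cv2.resize(im[150:290,230:370],None,fx=4,fy=4))
hsv=cv2.cvtColor(im,cv2.COLOR_BGR2HSV); near=(P[...,0]>.45)&(P[...,0]<.7)&(P[...,1]>-.05)&(P[...,1]<.15)
o=(cv2.inRange(hsv,(3,150,100),(20,255,255))>0)&near&(P[...,0]>.58); print("knob",o.sum(),np.median(P[o],0))
im,d=imaging.get_image("wrist"); P=pts("wrist",d); hsv=cv2.cvtColor(im,cv2.COLOR_BGR2HSV); near=(P[...,0]>.45)&(P[...,0]<.7)&(P[...,1]>-.05)&(P[...,1]<.15)
o=(cv2.inRange(hsv,(3,150,100),(20,255,255))>0)&near&(P[...,0]>.58); print("knob",o.sum(),P[o].mean(0) if o.any() else 0,P[o].max(0) if o.any() else 0)
k=near&(hsv[...,2]<70)&(P[...,2]>.185)&(P[...,2]<.225); q=P[k]
if len(q): print("bar",len(q),q.mean(0),q.min(0),q.max(0))
e=np.radians(3); yb=np.array([-np.sin(e),np.cos(e),0]); f=np.array([np.cos(e),np.sin(e),0])
t=np.radians(28); 
for sg in (1,-1):
    R=rot(np.sin(t)*f+[0,0,-np.cos(t)],sg*(f*np.cos(t)+[0,0,np.sin(t)])); plan([.513,.047,.30],R)
print(np.array(env.observe()["tool_rot"]).round(3),env.observe()["q"].round(1))
E
```

```text
knob 29 [0.64911707 0.05016359 0.12219903]
knob 410 [0.64300288 0.05654137 0.1232878 ] [0.66322154 0.06743299 0.42695479]
bar 1957 [0.51413497 0.05276119 0.19498306] [ 0.50804482 -0.0057907   0.18500438] [0.52149283 0.10622624 0.20027701]
t 6.95 p0 [0.6957 0.0579 0.2645] tcp goal [0.5219 0.0475 0.2832] shift tool units [ 3.41 -0.05  0.8 ] turn units [-7.29 -7.5  16.76] shift in goal axes [-0.03 -2.9  -1.97]
t 6.95 p0 [0.6957 0.0579 0.2645] tcp goal [0.5219 0.0475 0.2832] shift tool units [ 3.41 -0.05  0.8 ] turn units [  7.52  -7.31 -16.98] shift in goal axes [ 0.03  2.9  -1.97]
[[-0.942 -0.044 -0.332]
 [-0.045  0.999 -0.003]
 [ 0.332  0.012 -0.943]] [ -4.3  49.8  19.   -2.1 130.5 -98.1]
```

Call:
arm_command(turn=[[0,0,0],[0,0,0],[0,0,0],[0,0,0],[0,0,0],[0,0,0],[-0.43,-0.44,0.98],[-0.43,-0.44,0.98],[-0.43,-0.44,0.98],[-0.43,-0.44,0.98],[-0.43,-0.44,0.98],[-0.43,-0.44,0.98]], xyz=[[0.6,0,-0.4],[0.66,0,-0.4],[0.66,0,0],[0.66,0,0],[0.66,0,0],[0.66,0,0],[0,0,0],[0,0,0],[0,0,0],[0,0,0],[0,0,0],[0,0,0]], claw=[50,50,50,50,50,50,50,45,45,45,45,45])

```text
time_s: 8.15
position: [0.5244, 0.0492, 0.3633]
tool_rot: [[-0.87, 0.488, -0.074], [0.472, 0.866, 0.165], [0.145, 0.109, -0.983]]
ft_force: [0.1, -0.4, -0.0]
grip_width: 0.0449
gripper_force: 0.0
```

Call:
arm_command(turn=[[-0.43,-0.44,0.98],[-0.43,-0.44,0.98],[-0.43,-0.44,0.98],[-0.43,-0.44,0.98],[-0.43,-0.44,0.98],[-0.43,-0.44,0.98],[-0.43,-0.44,0.98],[-0.43,-0.44,0.98],[-0.43,-0.44,0.98],[-0.43,-0.44,0.98],[-0.43,-0.44,0.98],[0,0,0]], xyz=[[0,0,0],[0,0,0],[0,0,0],[0,0,0],[0,0,0],[0,0,0],[0,0,0],[0,0,0],[0,0,0],[0,0,0],[0,0,0],[0,0,0]], claw=[45,45,45,45,45,45,45,45,45,45,45,45])

```text
time_s: 9.35
position: [0.5235, 0.05, 0.3632]
tool_rot: [[-0.061, 0.886, 0.46], [0.998, 0.053, 0.031], [0.003, 0.461, -0.887]]
ft_force: [0.2, 0.4, 0.4]
grip_width: 0.0449
gripper_force: 0.0
```

```bash
python3 - <<'E'
from h import *
e=np.radians(3); f=np.array([np.cos(e),np.sin(e),0])
t=np.radians(28); R=rot(np.sin(t)*f+[0,0,-np.cos(t)],(f*np.cos(t)+[0,0,np.sin(t)])); plan([.514,.049,.198],R)
print(np.array(env.observe()["tool_rot"]).round(3),env.observe()["q"].round(1))
for n in ["scene","top"]:
    im,d=imaging.get_image(n); P=pts(n,d); hsv=cv2.cvtColor(im,cv2.COLOR_BGR2HSV)
    k=(hsv[...,2]<70)&(P[...,2]>.19)&(P[...,2]<.22)&(P[...,0]>.49)&(P[...,0]<.54)&(P[...,1]>-.03)&(P[...,1]<.13);q=P[k]
    if len(q): print(n,len(q),q.mean(0),q.min(0),q.max(0))
    if n=="scene": cv2.imwrite("pics/s5.png",cv2.resize(im[130:290,210:370],None,fx=3.5,fy=3.5))
E
```

```text
t 9.35 p0 [0.5235 0.05   0.3632] tcp goal [0.5229 0.0495 0.1812] shift tool units [-0.02 -1.69  3.22] turn units [-0.11 -0.08  0.07] shift in goal axes [-0.01 -1.72  3.21]
[[-0.061  0.886  0.46 ]
 [ 0.998  0.053  0.031]
 [ 0.003  0.461 -0.887]] [-10.9   3.4  82.    7.2  68.1 -15.4]
scene 70 [0.51536972 0.04203727 0.19789562] [ 0.50931088 -0.00878388  0.19049017] [0.52179574 0.09797009 0.20289906]
top 46 [0.51393293 0.01826282 0.199224  ] [ 0.50632471 -0.00470559  0.19105172] [0.5229881  0.10403157 0.20604139]
```

View pics/s5.png

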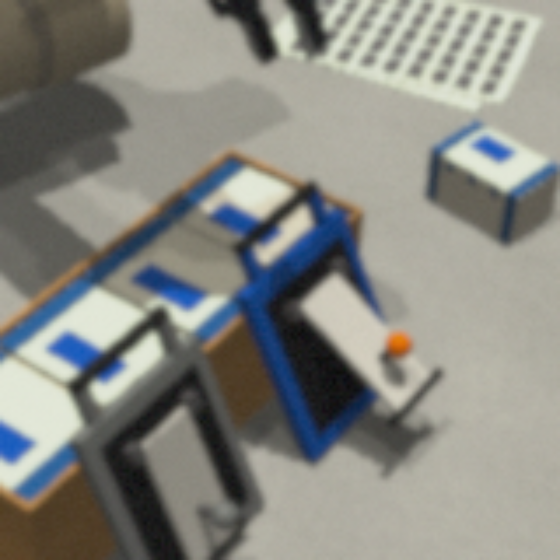

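The leg stands open, the handle is free, and nothing else has moved. Next I'll go to the bar and grip it.

Call:
arm_command(turn=[[0,0,0],[0,0,0],[0,0,0],[0,0,0],[0,0,0],[0,0,0],[0,0,0],[0,0,0],[0,0,0],[0,0,0]], xyz=[[0,-0.6,0],[0,-0.6,0],[0,-0.5,0],[0,0,0.6],[0,0,0.6],[0,0,0.6],[0,0,0.6],[0,0,0.5],[0,0,0.3],[0,0,0]], claw=[45,45,45,45,45,45,45,45,45,45])

```text
time_s: 10.45
position: [0.5234, 0.0494, 0.1806]
tool_rot: [[-0.062, 0.887, 0.457], [0.998, 0.054, 0.032], [0.004, 0.458, -0.889]]
ft_force: [-0.7, 0.2, 0.4]
grip_width: 0.0449
gripper_force: 0.0
```

Call:
arm_command(turn=[[0,0,0],[0,0,0],[0,0,0],[0,0,0],[0,0,0],[0,0,0]], xyz=[[0,0,0],[0,0,0],[0,0,0],[0,0,0],[0,0,0],[0,0,0]], claw=[35,25,18,8,8,8], squeeze=25)

```text
time_s: 11.05
position: [0.5236, 0.0496, 0.1836]
tool_rot: [[-0.061, 0.885, 0.462], [0.998, 0.053, 0.03], [0.002, 0.463, -0.886]]
ft_force: [-4.5, -0.7, 6.0]
grip_width: 0.0131
gripper_force: 25.0
```

```bash
python3 - <<'E'
from h import *
s=env.observe(); R=np.array(s["tool_rot"]).reshape(3,3); print(s["time_s"],s["position"],R.round(3),s["grip_width"],s["gripper_force"],s["ft_force"])
e=np.radians(3); f=np.array([np.cos(e),np.sin(e),0]); Z=np.array([0,0,1.])
g0=np.array(s["position"])-R[:,2]*.019
def handle(lean):  # lean>0 back; pivot on screen edge then back edge, relative to screen edge at origin
    a=np.radians(lean); u=np.sin(a)*f+np.cos(a)*Z; n=np.cos(a)*f-np.sin(a)*Z
    return .007*n+.215*u if lean<=0 else .014*f-.007*n+.215*u
print("bottom edge est",g0-handle(-24))
leans=[-24,-20,-16,-12,-8,-4,0,4,8,12,16,18]
p=np.array(s["position"]); Rc=R.copy()
for a,b in zip(leans[:-1],leans[1:]):
    w=Ro.from_rotvec(np.cross(Z,f)*np.radians(b-a)).as_matrix()
    Rn=w@Rc; pn=g0+handle(b)-handle(-24)+Rn[:,2]*.019
    print(b,"shift",(Rc.T@(pn-p)/.05).round(3),"turn",(np.degrees(Ro.from_matrix(Rc.T@Rn).as_rotvec())/5).round(3),pn.round(3)); p,Rc=pn,Rn
E
```

```text
11.05 [0.52355151 0.04958101 0.18359151] [[-0.061  0.885  0.462]
 [ 0.998  0.053  0.03 ]
 [ 0.002  0.463 -0.886]] 0.01306285062809465 25.036183297634125 [-4.47637086 -0.7447795   6.03216872]
bottom edge est [0.59571024 0.05324517 0.00116989]
-20 shift [-0.002  0.271  0.038] turn [0.8   0.005 0.005] [0.536 0.05  0.188]
-16 shift [-0.002  0.271  0.038] turn [0.8   0.005 0.005] [0.55  0.051 0.192]
-12 shift [-0.002  0.271  0.038] turn [0.8   0.005 0.005] [0.563 0.052 0.195]
-8 shift [-0.002  0.271  0.038] turn [0.8   0.005 0.005] [0.577 0.052 0.196]
-4 shift [-0.002  0.271  0.038] turn [0.8   0.005 0.005] [0.59  0.053 0.197]
0 shift [-0.002  0.271  0.038] turn [0.8   0.005 0.005] [0.604 0.054 0.197]
4 shift [-0.002  0.273  0.019] turn [0.8   0.005 0.005] [0.618 0.055 0.197]
8 shift [-0.002  0.273  0.019] turn [0.8   0.005 0.005] [0.631 0.055 0.196]
12 shift [-0.002  0.273  0.019] turn [0.8   0.005 0.005] [0.645 0.056 0.194]
16 shift [-0.002  0.273  0.019] turn [0.8   0.005 0.005] [0.658 0.057 0.191]
18 shift [-0.001  0.137  0.007] turn [0.4   0.003 0.002] [0.665 0.057 0.189]
```

The bar is gripped at 13 mm, and the implied bottom edge is at z = 1 mm, which agrees with the model. Now I'll tip the tablet along the arc.

Call:
arm_command(turn=[[0.4,0,0],[0.4,0,0],[0.4,0,0],[0.4,0,0],[0.4,0,0],[0.4,0,0],[0.4,0,0],[0.4,0,0],[0.4,0,0],[0.4,0,0],[0.4,0,0],[0.4,0,0]], xyz=[[0,0.135,0.019],[0,0.135,0.019],[0,0.135,0.019],[0,0.135,0.019],[0,0.135,0.019],[0,0.135,0.019],[0,0.135,0.019],[0,0.135,0.019],[0,0.135,0.019],[0,0.135,0.019],[0,0.135,0.019],[0,0.135,0.019]], claw=[8,8,8,8,8,8,8,8,8,8,8,8])

```text
time_s: 12.25
position: [0.6063, 0.0541, 0.1996]
tool_rot: [[-0.061, 0.996, 0.071], [0.998, 0.061, 0.005], [0.001, 0.071, -0.997]]
ft_force: [-0.4, -1.8, 22.6]
grip_width: 0.0128
gripper_force: 26.5
```

Call:
arm_command(turn=[[0,0,0],[0.4,0,0],[0.4,0,0],[0.4,0,0],[0.4,0,0],[0.4,0,0],[0.4,0,0],[0,0,0]], xyz=[[0,0,0],[0,0.136,0.01],[0,0.136,0.01],[0,0.136,0.01],[0,0.136,0.01],[0,0.136,0.01],[0,0.136,0.01],[0,0,0]], claw=[8,8,8,8,8,8,8,8])

```text
time_s: 13.05
position: [0.6481, 0.0566, 0.1962]
tool_rot: [[-0.061, 0.989, -0.134], [0.998, 0.06, -0.008], [0.001, -0.134, -0.991]]
ft_force: [5.0, -0.7, 27.2]
grip_width: 0.013
gripper_force: 27.1
```

```bash
python3 - <<'E'
from h import *
s=env.observe(); print(s["position"],s["ft_force"],s["grip_width"],s["q"].round(1))
im,d=imaging.get_image("scene"); cv2.imwrite("pics/s6.png",cv2.resize(im[130:290,210:370],None,fx=3.5,fy=3.5))
E
```

```text
[0.64807476 0.05655895 0.19622591] [ 4.97563522 -0.65391296 27.2323098 ] 0.013046393863617466 [-5.  37.2 53.3 -1.1 97.1 -8.5]
```

View pics/s6.png

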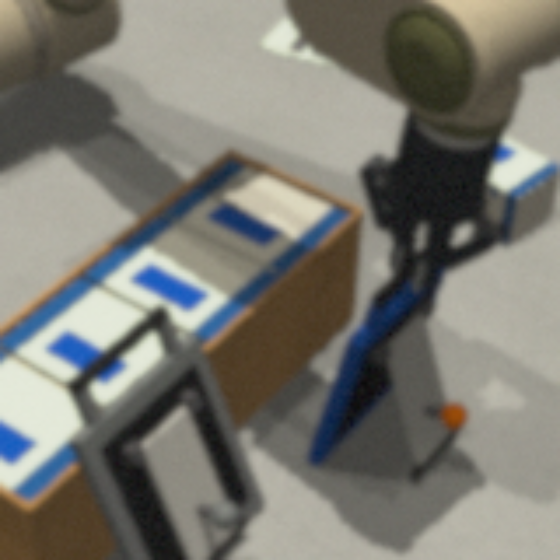

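The tablet leans back by about 12° and the foot is close to the table. The tool is pressing down with 27 N, so I'll ease off and finish the arc.

Call:
arm_command(turn=[[0,0,0],[0.3,0,0],[0.3,0,0],[0.3,0,0],[0.3,0,0],[0,0,0],[0,0,0]], xyz=[[0,0,-0.04],[0,0.1,0.005],[0,0.1,0.005],[0,0.1,0.005],[0,0.1,0.005],[0,0,0],[0,0,0]], claw=[8,8,8,8,8,8,8])

```text
time_s: 13.8
position: [0.6663, 0.0577, 0.1923]
tool_rot: [[-0.061, 0.969, -0.239], [0.998, 0.059, -0.014], [0.001, -0.239, -0.971]]
ft_force: [6.9, -2.4, 20.2]
grip_width: 0.013
gripper_force: 26.5
```

```bash
cat > meas.py <<'E'
from h import *
s=env.observe(); print(s["time_s"],s["position"],s["ft_force"],s["wrist_torque"])
im,d=imaging.get_image("scene"); P=pts("scene",d); hsv=cv2.cvtColor(im,cv2.COLOR_BGR2HSV); near=(d>0)&(P[...,0]>.55)&(P[...,0]<.78)&(P[...,1]>-.05)&(P[...,1]<.15)
o=(cv2.inRange(hsv,(3,150,100),(20,255,255))>0)&near; print("knob",o.sum(),np.median(P[o],0))
v,u=np.nonzero(o); v,u=int(v.mean()),int(u.mean())
k=near&(hsv[...,2]<60)&(P[...,2]<.05)&(P[...,0]>.64); q=P[k]; print("foot dark",len(q),q.mean(0) if len(q) else 0,q.min(0) if len(q) else 0)
cv2.imwrite("pics/s7.png",cv2.resize(im[130:290,210:370],None,fx=3.5,fy=3.5))
b=(cv2.inRange(hsv,(100,120,40),(130,255,255))>0)&near&(P[...,2]>.01)
q=P[b];print("blue",len(q),q.min(0),q.max(0))
E
python3 meas.py
```

```text
13.8 [0.666341   0.05770025 0.19228731] [ 6.94206921 -2.35842306 20.19050534] [-0.18109782 -0.35614548  0.00639787]
knob 30 [0.71788109 0.05206949 0.06489758]
foot dark 31 [0.70045775 0.04146102 0.0063326 ] [ 0.69000362  0.01720857 -0.00438153]
blue 271 [ 0.61668574 -0.02305149  0.01095445] [0.74245257 0.0734407  0.35421968]
```

Call:
arm_command(turn=[[0,0,0],[0,0,0],[0,0,0],[0,0,0],[0,0,0],[0,0,0],[0,0,0],[0,0,0]], xyz=[[0,0,-0.03],[0,0,0],[0,0,0],[0,0,0],[0,0,0],[0,0,0],[0,0,0],[0,0,0]], claw=[8,8,14,17,20,24,28,32])

```text
time_s: 14.65
position: [0.6641, 0.0583, 0.1892]
tool_rot: [[-0.061, 0.966, -0.25], [0.998, 0.06, -0.012], [0.003, -0.251, -0.968]]
ft_force: [0.1, -0.5, -0.2]
grip_width: 0.0321
gripper_force: 0.0
```

```bash
python3 meas.py
```

```text
14.65 [0.66409478 0.05825913 0.1891983 ] [ 0.06444096 -0.53666273 -0.21784487] [ 0.0103083  -0.11758909  0.04816684]
knob 31 [0.71739258 0.05387304 0.06327392]
foot dark 24 [0.70028061 0.03830528 0.00542799] [ 0.69591511  0.0161448  -0.00273344]
blue 276 [ 0.61551037 -0.02256149  0.01007902] [0.75092343 0.08426298 0.36157762]
```

View pics/s7.png

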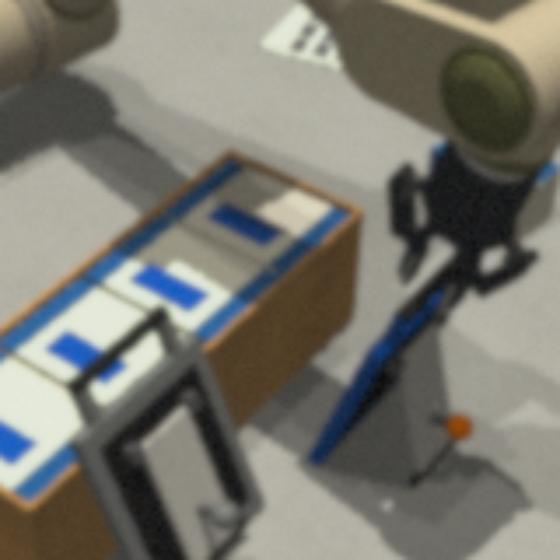

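The fingers are open and the tablet stands by itself on its foot, at about (435,465) in the crop, with no force at the wrist. I'll retreat straight back along the tool.

Call:
arm_command(turn=[[0,0,0],[0,0,0],[0,0,0],[0,0,0],[0,0,0],[0,0,0],[0,0,0],[0,0,0],[0,0,0]], xyz=[[0,0,0],[0,0,-0.2],[0,0,-0.3],[0,0,-0.3],[0,0,-0.4],[0,0,-0.4],[0,0,-0.4],[0,0,0],[0,0,0]], claw=[40,44,44,44,44,44,44,44,44])

```text
time_s: 15.6
position: [0.6892, 0.0595, 0.2859]
tool_rot: [[-0.061, 0.966, -0.25], [0.998, 0.06, -0.013], [0.003, -0.25, -0.968]]
ft_force: [0.5, -0.4, -0.8]
grip_width: 0.0439
gripper_force: 0.0
```

```bash
python3 meas.py; python3 - <<'E'
from h import *
im,d=imaging.get_image("wrist"); P=pts("wrist",d); hsv=cv2.cvtColor(im,cv2.COLOR_BGR2HSV)
k=(d>0)&(hsv[...,2]<70)&(P[...,2]>.15)&(P[...,2]<.225)&(P[...,0]>.6)&(P[...,0]<.72)&(P[...,1]>-.03)&(P[...,1]<.14);q=P[k]
print(len(q), q.mean(0) if len(q) else 0, np.percentile(q[:,2],98) if len(q) else 0)
E
```

```text
15.6 [0.68919885 0.05948692 0.28591989] [ 0.52763975 -0.36237628 -0.75653928] [-0.0290668  -0.14048915 -0.03064027]
knob 32 [0.71738353 0.0538528  0.06375373]
foot dark 21 [0.69924045 0.0351858  0.00574314] [ 6.90230148e-01  1.81034442e-02 -5.87364170e-04]
blue 301 [ 0.61581934 -0.02297666  0.01085951] [0.75782542 0.10835757 0.36302646]
3001 [0.67213125 0.06678851 0.21078791] 0.21506259394413405
```

View pics/s7.png

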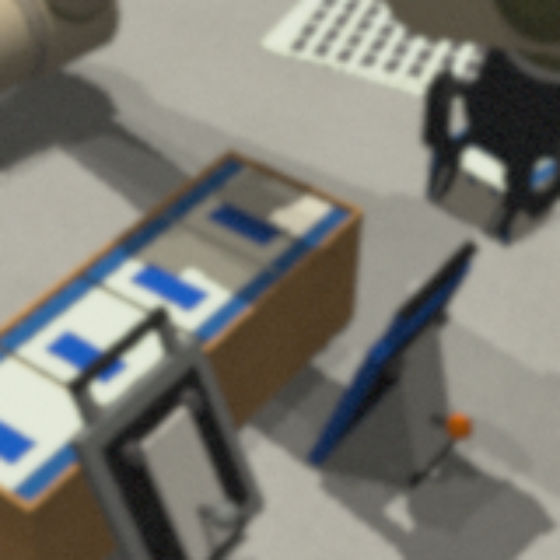

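The blue tablet stands free and unchanged. The top of the bar is at about 0.213 m, so its centre is near 0.205 m. The gripper is clear and the grey tablet has not moved.

```bash
python3 -c "
from rig import env
print(env.close_job())"
```

```text
the job is handed in; nothing more can be done
None
```

I handed the job in at about 16 s with the blue tablet standing by itself on its open kickstand and the gripper clear; the bystanders looked unmoved, though I only checked the grey tablet at the end. The hand-in returned no verdict.

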